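Open the peelings caddy by its hidden catch

ROBOT

A 6-joint arm with a two-finger parallel gripper is mounted at the origin on a cart in front of the work surface, level with it; the furniture and walls round the work are solid. World frame = base frame: x ahead of the robot, y to its left, z up, the work surface at z = 0. Lengths are in m, angles in degrees, forces in N, time in s.
With the tool pointing down it reaches from about 0.325 to 0.85 m from the base axis. Payload 15.5 kg.
Tool frame: the origin (TCP) lies at the very end of the fingers, on their centre line; the grasp point (between the pads) lies arm.grip_depth behind it (arm.grip_depth is the distance from the TCP to the grasp point, in m); z points along the fingers, y is the line along which they close (so a half turn about z gives the same grasp; the last joint's range is limited). The gripper opens to 91 mm and grips with 3 to 60 N. Pads are 32 mm wide; open, the fingers measure 118 mm over their backs; the gripper's body (76 mm by 178 mm) begins 60 mm behind the grasp point.
Start: joints at [66.434, 28.281, 77.091, -0, 74.628, -5.472], TCP at [0.194, 0.594, 0.214] pointing down, gripper open.
Joint ranges: [-166.48, 166.48], [-47.26, 123.95], [12.59, 153.08], [-70.14, 250.14], [6.76, 159.57], [-176.63, 176.63]. Speed limits (degrees/s): [108.29, 108.29, 147.25, 172.46, 172.46, 172.46].

INTERFACE

Orientations are given as a 3x3 rotation matrix whose columns are the frame's x, y, z axes.
In Python, from rig import arm gives the robot as it stands. Calls block until the motion is done:
- arm.move_to(position, orientation): joint-space move of the TCP to a pose.
- arm.move_l(position, orientation=None, feed=0.15): straight line of the TCP; orientation=None keeps the orientation; feed is the mean speed in m/s.
- arm.move_joints(angles): joint-space move.
- arm.grip(opening): finger opening in m; the grip force is fixed at half the most; returns when the fingers have stopped.
- arm.sleep(seconds).
- arm.solve_ik(position, orientation): joint angles nearest the present ones, or None.
- arm.snapshot(name): name is "scene" or "top"; returns the picture (384x512x3 uint8, red, green, blue); there is no depth.
- arm.get_calibration(name): a dict with "intrinsics" (3x3 intrinsics, pixels), "cam_to_world" (4x4, takes a point from camera to world coordinates). Camera axes: x right, y down, z forward; pixel columns grow to the right and rows downward; lengths in m; the calibration is good to about 2 mm. A picture is of the moment at which its call begins. get_calibration takes no time and is no camera call.
A pose or a line that the arm cannot do raises arm.Unreachable and nothing moves.
- arm.sign_off(): hands the job in; it is judged then, once.
Readings, each from a call of its own:
- arm.current_t(): time.
- arm.current_joint_positions(): joint angles.
- arm.current_dq(): joint speeds.
- arm.current_tau(): joint torques, N m.
- arm.current_ee_pos(): TCP position.
- arm.current_tool_rot(): TCP orientation.
- arm.current_force(): force on the tool from outside, world axes, zero at the start.
- arm.current_torque(): the same for the moment, N m.
- arm.current_width(): finger opening in m.
- arm.current_grasp_force(): force on a finger pad.
Only numpy, scipy, OpenCV 4.12 (cv2) and the standard library are available. Lean on these libraries where they do the work, as an engineer would, in place of code of your own. Each camera call takes 0.05 s, during which the arm holds its last target. There are 200 camera calls.

TASK

Open the round steel peelings caddy so that scraps can be swept in: feel lightly over the flat ring of its lid with a fingertip for the flush catch hidden in it, and press the catch in, which lets the round flap spring ajar. Then push the flap up and back with the fingers until it stays open, leaning past upright. Grip and lift nothing, keep the caddy standing where it is, and leave the things around it alone.

Things in the scene. Friction and masses are not known exactly. Their poses are not given: they have to be found in the camera images.
- caddy: Loose round steel peelings caddy, about 2 kg, on a rubber foot 180 mm across; 231 mm across at its plain grey lid. Origin: centre of its underside, z up. A wire bail is folded down against its side (to 130 mm from the axis, below 115 mm height). It slides if pushed sideways with more than about 8 N.
- lid_top (a point): Centre of the lid's flat top, level, on the caddy's axis, 150 mm above its underside. Lid: a flat ring, 59 to 112 mm from the axis, round a flush round flap of 57 mm radius, all one grey. It is screwed on at an angle that no listed axis shows. Its only recess is the catch's pocket, centred 84 mm from the axis, within 2.0 rad either side of the direction from the axis to world -x.
- catch (a joint): Press depth of the catch, m: 0 at rest, 0.005 at its stop, straight down. A flat grey pad 2.5 mm below the ring's flat in a pocket of its own shape: from 65 to 103 mm from the axis, 30 degrees of the ring (44 mm) wide, 1 mm gap round it. Sprung: moves from 2 N, 6 N at the stop. Past about 0.0035 it frees the flap.
- flap (a joint): Opening angle of the flap, rad: 0 shut, flush and locked. Hinged at its edge opposite the catch, at the level of the flat top; the edge by the catch rises. Once freed a spring throws it ajar, to rest near 0.7, that edge 73 mm above the ring. 0.1 kg, swings freely (a finger behind its edge should rise as it pushes). Pushed past upright (1.57) it falls to its stop at 1.85; short of that it drops back.
- onion: Bystander: onion, about 78 mm across, 85 mm high. Origin at the centre of its underside as it stands.
- garlic: Bystander: bulb of garlic, about 60 mm. Origin at the centre of its underside as it stands.
- apple: Bystander: apple, about 72 mm across, 63 mm high. Origin at the centre of its underside as it stands.
- lemon: Bystander: lemon, 78 x 55 mm. Origin at the centre of its underside as it stands.
- peeler: Bystander: vegetable peeler, 170 x 25 x 18 mm, lying flat. Origin at the centre of its underside as it stands.
- mug: Bystander: two-tone mug, 82 mm across, 97 mm high. Origin at the centre of its underside as it stands.

How it is judged:
By the outcome, as a careful person would: the job done as asked, in the order asked, and still so for the second after the job is handed in, with the robot touching nothing.
It also fails if it takes over 69 s, if anything falls off the work surface, if the arm or the gripper's body presses on something with over 40 N, if the wrist force passes 120 N, or if a joint passes its speed limit or range.

## Working session

There is one attempt and no reset: what is moved stays moved. The work goes in short steps, each a Python script; the robot and the scene stay as the last script left them, time stands still between calls to the robot, and variables do not carry over. Pictures are saved under pics/ and viewed, at most 10 in all, crops included, and the job is handed in when it is done.

```bash
ls; mkdir -p pics; python3 - <<'E'
from rig import arm
import cv2,numpy as np
for n in("scene","top"):
    im=arm.snapshot(n); cv2.imwrite(f"pics/{n}0.png",im[:,:,::-1])
    c=arm.get_calibration(n); print(n,np.round(c["intrinsics"],1).tolist(),np.round(c["cam_to_world"],3).tolist())
print(arm.current_t(),arm.grip_depth,arm.current_tool_rot(),arm.current_force())
E
```

```text
pics
scene [[351.5, 0.0, 262.8], [0.0, 351.5, 189.5], [0.0, 0.0, 1.0]] [[0.874, -0.283, 0.395, -0.003], [-0.486, -0.481, 0.73, -0.94], [-0.016, -0.83, -0.558, 0.811], [0.0, 0.0, 0.0, 1.0]]
top [[480.6, 0.0, 258.5], [0.0, 480.6, 192.6], [0.0, 0.0, 1.0]] [[-0.013, -0.994, 0.104, 0.311], [-1.0, 0.012, -0.01, -0.025], [0.009, -0.104, -0.995, 1.602], [0.0, 0.0, 0.0, 1.0]]
0.1 0.0188 [[-9.50547014e-01  3.10580413e-01 -4.25218587e-04]
 [ 3.10580689e-01  9.50546502e-01 -9.91802385e-04]
 [ 9.61556455e-05 -1.07481948e-03 -9.99999418e-01]] [-0.00892694  1.25893855  0.51514612]
```

View pics/scene0.png

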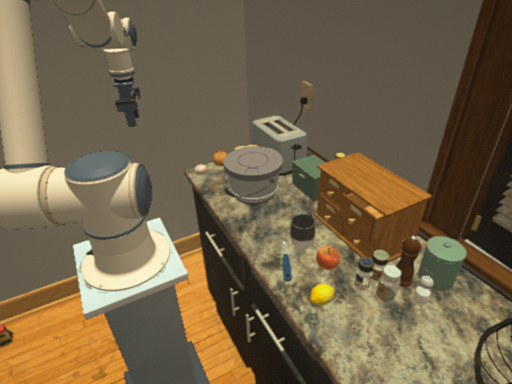

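View pics/top0.png

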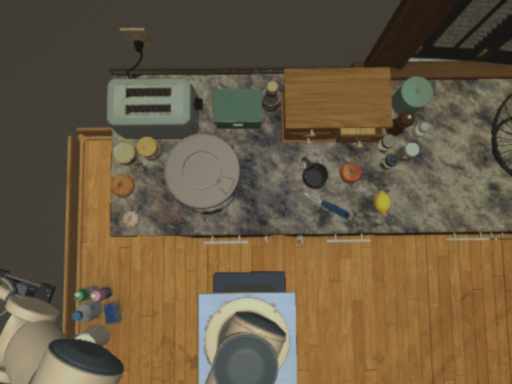

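The caddy lid is at about (203,172) in the top view, radius about 37 px, with a faint flap circle. The onion and garlic are at (122,185) and (131,218). I'll enlarge the lid and fit its circle.

```bash
cat > h.py <<'E'
from rig import arm
import cv2,numpy as np
def ray(n,u,v,z):
    c=arm.get_calibration(n);K=np.array(c["intrinsics"]);T=np.array(c["cam_to_world"])
    d=T[:3,:3]@np.linalg.solve(K,[u,v,1]);o=T[:3,3];return o+d*(z-o[2])/d[2]
def proj(n,p):
    c=arm.get_calibration(n);K=np.array(c["intrinsics"]);T=np.array(c["cam_to_world"])
    q=K@(T[:3,:3].T@(np.array(p)-T[:3,3]));return q[:2]/q[2]
E
python3 - <<'E'
from h import *
im=np.mean([arm.snapshot("top").astype(float) for _ in range(8)],0)
sc=np.mean([arm.snapshot("scene").astype(float) for _ in range(8)],0)
np.save("top.npy",im);np.save("scene.npy",sc)
g=im.mean(2)
# radial edge search for the outer rim
c=np.array(ray("top",203,171,.15)[:2])
th=np.radians(np.arange(0,360,3));rs=np.arange(.100,.132,.0005)
for it in range(4):
    P=[]
    for t in th:
        uv=np.array([proj("top",[c[0]+r*np.cos(t),c[1]+r*np.sin(t),.15]) for r in rs],np.float32)
        s=cv2.remap(im.astype(np.float32),uv[:,:1],uv[:,1:],cv2.INTER_LINEAR)[:,0]
        d=np.abs(s[4:]-s[:-4]).sum(1);r=rs[2+d.argmax()]
        P.append([c[0]+r*np.cos(t),c[1]+r*np.sin(t)])
    P=np.array(P);w=np.ones(len(P),bool)
    for _ in range(5):
        A=np.c_[2*P,np.ones(len(P))];x=np.linalg.lstsq(A[w],(P**2).sum(1)[w],rcond=None)[0]
        R=np.sqrt(x[2]+x[0]**2+x[1]**2);e=np.abs(np.hypot(*(P-x[:2]).T)-R);w=e<max(.0015,1.5*np.median(e))
    c=x[:2];print(c,R,w.sum())
# unwrapped/enlarged crops
def enh(a,u,v,h,k):
    a=a.mean(2)[v-h:v+h,u-h:u+h];a=np.clip((a-np.percentile(a,5))/(np.percentile(a,90)-np.percentile(a,5)),0,1)*255
    return cv2.resize(a.astype(np.uint8),None,fx=k,fy=k,interpolation=cv2.INTER_CUBIC)
cv2.imwrite("pics/c.png",np.hstack([enh(im,203,172,42,4.75),enh(sc,253,165,38,5.25)]))
E
```

```text
Traceback (most recent call last):
  File "h.py", line 7, in proj
    c=arm.get_calibration(n);K=np.array(c["intrinsics"]);T=np.array(c["cam_to_world"])
ValueError: time passes only in moves, steps and waits
```

```bash
cat > h.py <<'E'
from rig import arm
import cv2,numpy as np
C={n:(np.array(arm.get_calibration(n)["intrinsics"]),np.array(arm.get_calibration(n)["cam_to_world"])) for n in("top","scene")}
def ray(n,u,v,z):
    K,T=C[n]
    d=T[:3,:3]@np.linalg.solve(K,[u,v,1]);o=T[:3,3];return o+d*(z-o[2])/d[2]
def proj(n,p):
    K,T=C[n]
    q=K@(T[:3,:3].T@(np.array(p)-T[:3,3]));return q[:2]/q[2]
E
cat > fit.py <<'E'
from h import *
im=np.load("top.npy");sc=np.load("scene.npy")
c=np.array(ray("top",203,171,.15)[:2])
th=np.radians(np.arange(0,360,3));rs=np.arange(.100,.132,.0005)
for it in range(4):
    P=[]
    for t in th:
        uv=np.array([proj("top",[c[0]+r*np.cos(t),c[1]+r*np.sin(t),.15]) for r in rs],np.float32)
        s=cv2.remap(im.astype(np.float32),uv[:,:1],uv[:,1:],cv2.INTER_LINEAR)[:,0]
        d=np.abs(s[4:]-s[:-4]).sum(1);r=rs[2+d.argmax()]
        P.append([c[0]+r*np.cos(t),c[1]+r*np.sin(t)])
    P=np.array(P);w=np.ones(len(P),bool)
    for _ in range(5):
        A=np.c_[2*P,np.ones(len(P))];x=np.linalg.lstsq(A[w],(P**2).sum(1)[w],rcond=None)[0]
        R=np.sqrt(x[2]+x[0]**2+x[1]**2);e=np.abs(np.hypot(*(P-x[:2]).T)-R);w=e<max(.0015,1.5*np.median(e))
    c=x[:2];print(c,R,w.sum())
def enh(a,u,v,h,k):
    a=a.mean(2)[v-h:v+h,u-h:u+h];a=np.clip((a-np.percentile(a,5))/(np.percentile(a,90)-np.percentile(a,5)),0,1)*255
    return cv2.resize(a.astype(np.uint8),(396,396),interpolation=cv2.INTER_CUBIC)
cv2.imwrite("pics/c.png",np.hstack([enh(im,203,172,42,4.75),enh(sc,253,165,38,5.25)]))
E
ls *.npy; python3 fit.py
```

```text
scene.npy
top.npy
[0.53423691 0.13312477] 0.11403102855346174 101
[0.53420251 0.13321223] 0.11400663228197726 103
[0.53415229 0.13321498] 0.11399240446238865 102
[0.5342752  0.13314278] 0.11408149764383349 102
```

View pics/c.png

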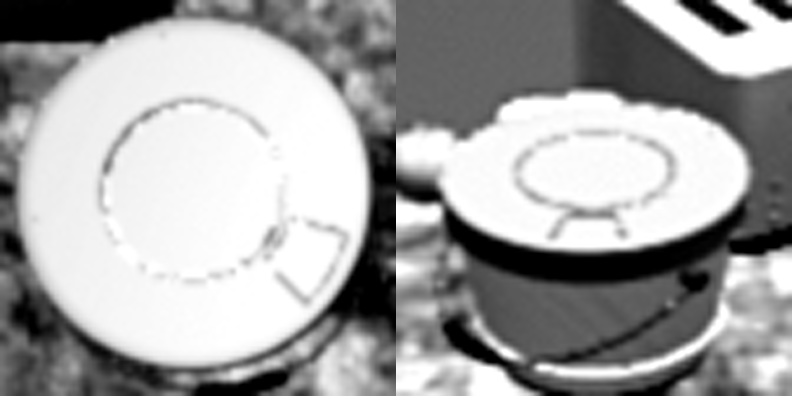

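The catch's outline shows in the top crop at about (310,260), i.e. full-image (227,185). It shows again in the scene crop at about (590,225), on the near side of the lid. I'll turn these into a direction from the axis.

```bash
python3 - <<'E'
from h import *
c=np.array([.5342,.1332])
def rep(n,p):
    q=ray(n,*p,.15)[:2]-c; print(n,np.round(p,1),np.round(q+c,4),"r",round(np.hypot(*q),4),"ang",round(np.degrees(np.arctan2(q[1],q[0])),1))
for a in [(300,220),(348,235),(310,304),(277,270),(312,262),(195,192)]: rep("top",(161+a[0]*84/396-.4,130+a[1]*84/396-.4))
for a in [(172,213),(216,213),(156,238),(230,234),(194,213),(193,237),(199,171)]: rep("scene",(215+a[0]*76/396-.4,127+a[1]*76/396-.4))
for s in (10,20,0):
  th=np.radians(s)
  h=np.array([.513,.858]);z=np.r_[h*np.sin(th),-np.cos(th)];y=np.r_[h*np.cos(th),np.sin(th)]
  for sg in(1,-1):
    R=np.c_[np.cross(sg*y,z),sg*y,z]
    R/=np.linalg.norm(R,axis=0)
    for p in [np.r_[c-.078*h,.2],np.r_[c-.05*h,.2],np.r_[c+.06*h,.24]]:
        print(s,sg,np.round(arm.solve_ik(p,R),0) if arm.solve_ik(p,R) is not None else None)
print(arm.current_t())
E
```

```text
top [224.2 176.3] [0.5145 0.0641] r 0.0719 ang -105.9
top [234.4 179.4] [0.5044 0.0331] r 0.1044 ang -106.6
top [226.4 194.1] [0.4599 0.0579] r 0.1058 ang -134.6
top [219.4 186.9] [0.4822 0.0791] r 0.0751 ang -133.9
top [226.8 185.2] [0.4871 0.0565] r 0.09 ang -121.6
top [202.  170.3] [0.5336 0.1318] r 0.0015 ang -113.3
scene [247.6 167.5] [0.4873 0.0803] r 0.0706 ang -131.6
scene [256.1 167.5] [0.5144 0.0643] r 0.0717 ang -106.0
scene [244.5 172.3] [0.462  0.0553] r 0.1062 ang -132.8
scene [258.7 171.5] [0.5091 0.0337] r 0.1026 ang -104.1
scene [251.8 167.5] [0.5009 0.0723] r 0.0694 ang -118.7
scene [251.6 172.1] [0.4849 0.0433] r 0.1025 ang -118.7
scene [252.8 159.4] [0.5326 0.125 ] r 0.0084 ang -101.3
10 1 [ -6.  17. 101.  11.  59. -70.]
10 1 [ -3.  18.  99.  10.  59. -67.]
10 1 [  8.  21.  86.   8.  67. -54.]
10 -1 [ -6.  17. 101.  11.  59. 110.]
10 -1 [ -3.  18.  99.  10.  59. 113.]
10 -1 [  8.  21.  86.   8.  67. 126.]
20 1 [-13.  16. 105.  23.  55. -85.]
20 1 [ -9.  17. 104.  23.  54. -81.]
20 1 [  2.  19.  93.  20.  59. -65.]
20 -1 [-13.  16. 105.  23.  55.  95.]
20 -1 [ -9.  17. 104.  23.  54.  99.]
20 -1 [  2.  19.  93.  20.  59. 115.]
0 1 [  1.  19.  96.  -0.  65. -58.]
0 1 [  3.  20.  93.  -0.  66. -56.]
0 1 [ 12.  24.  80.  -0.  76. -47.]
0 -1 [  1.  19.  96.  -0.  65. 122.]
0 -1 [  3.  20.  93.  -0.  66. 124.]
0 -1 [ 12.  24.  80.  -0.  76. 133.]
0.9
```

The two views agree: the catch lies at -119.7° from the axis. Next I'll close the fingers and tilt the tool 15°. I'll touch the ring beside the catch to get a height reference, then feel the pad.

```bash
cat >> h.py <<'E'
c=np.array([.5342,.1332]);A=np.radians(60.3);h=np.array([np.cos(A),np.sin(A)]);a=np.radians(15)
z=np.r_[h*np.sin(a),-np.cos(a)];y=np.r_[h*np.cos(a),np.sin(a)];R=np.c_[np.cross(y,z),y,z]
def tcp(xy,zz): return np.r_[xy,zz]+.0135*y   # TCP for the lowest (outer) fingertip edge at xy,zz
def F(n=5): 
    r=[]
    for _ in range(n): r.append(arm.current_force()); arm.sleep(.01)
    return np.mean(r,0)
def feel(xy,z0,z1,lim,step=.001):
    arm.sleep(.2);b=F(8);zz=z0;L=[]
    while zz>z1:
        zz-=step;arm.move_l(tcp(xy,zz),feed=.03);f=F()-b;L.append((round(zz*1e3,1),round(float(arm.current_ee_pos()[2]-.0135*y[2])*1e3,1),round(f[2],2),round(float(np.hypot(*f[:2])),2)))
        if f[2]>lim: break
    return L
E
python3 - <<'E'
from h import *
arm.grip(0)
B=A+np.pi+np.radians(-36);ring=c+.086*np.array([np.cos(B),np.sin(B)])
cat=c-.086*h
arm.move_to(tcp(ring,.25),R);print(arm.current_width(),arm.current_t())
arm.move_l(tcp(ring,.158));print(feel(ring,.158,.144,1.));print(arm.current_t())
arm.move_l(tcp(ring,.160));arm.move_l(tcp(cat,.160));arm.move_l(tcp(cat,.155))
print(feel(cat,.155,.144,1.));print(arm.current_t())
E
```

```text
0.000372585453131212 4.275
[(157.0, 157.0, np.float64(-0.19), 0.21), (156.0, 155.9, np.float64(-0.3), 0.37), (155.0, 155.0, np.float64(-0.12), 0.22), (154.0, 154.0, np.float64(-0.19), 0.4), (153.0, 153.0, np.float64(0.16), 0.42), (152.0, 152.0, np.float64(-0.24), 0.07), (151.0, 151.0, np.float64(-0.45), 0.25), (150.0, 149.9, np.float64(-0.15), 0.39), (149.0, 149.0, np.float64(-0.23), 0.33), (148.0, 148.1, np.float64(4.71), 1.29)]
8.225
[(154.0, 154.0, np.float64(0.03), 0.32), (153.0, 153.0, np.float64(0.02), 0.48), (152.0, 151.9, np.float64(0.38), 0.25), (151.0, 151.0, np.float64(0.19), 0.33), (150.0, 150.0, np.float64(0.12), 0.3), (149.0, 149.0, np.float64(-0.48), 0.5), (148.0, 148.0, np.float64(0.02), 0.24), (147.0, 147.0, np.float64(-0.19), 0.22), (146.0, 146.0, np.float64(0.28), 0.11), (145.0, 145.0, np.float64(1.55), 0.21)]
12.4167
```

The ring is at about 148.5 mm and the pad about 3 mm lower, so this is the catch. I'll press it in with a force limit.

```bash
python3 - <<'E'
from h import *
cat=c-.086*h;b=np.zeros(3);L=[]
for zz in np.arange(.1445,.1385,-.0005):
    arm.move_l(tcp(cat,zz),feed=.03);f=F(3);L.append((round(zz*1e3,1),np.round(f,1).tolist()))
    if f[2]>9: break
print(L)
arm.sleep(.4)
arm.move_l(tcp(cat-.012*h,.19));arm.sleep(.3)
im=arm.snapshot("scene");cv2.imwrite("pics/s1.png",cv2.resize(im[100:220,180:330,::-1],None,fx=4,fy=4))
print(arm.current_t())
E
```

```text
[(np.float64(144.5), [-0.2, -0.1, 2.6]), (np.float64(144.0), [-0.7, -0.2, 3.0]), (np.float64(143.5), [-0.2, -0.0, 3.2]), (np.float64(143.0), [-0.6, -0.2, 4.6]), (np.float64(142.5), [-0.1, 0.0, 4.5]), (np.float64(142.0), [0.1, -0.8, 3.4]), (np.float64(141.5), [-0.6, -0.5, 5.4]), (np.float64(141.0), [-0.7, -0.1, 6.0]), (np.float64(140.5), [-0.1, -1.0, 6.6]), (np.float64(140.0), [-1.8, -1.4, 11.0])]
16.4083
```

View pics/s1.png

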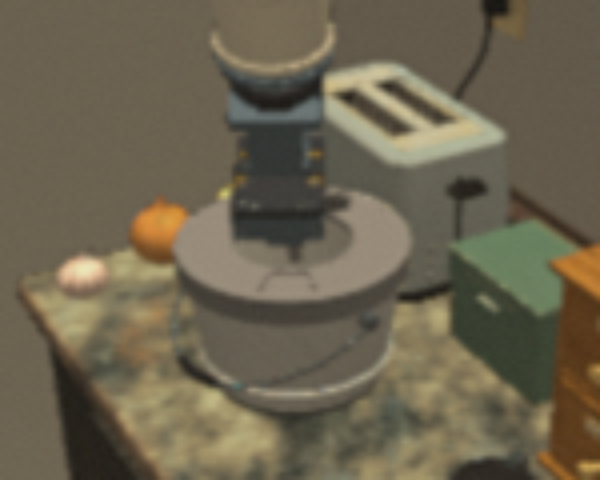

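The flap has sprung ajar: the dark opening shows at (300,240) in the crop, behind the finger. The caddy and its neighbours look unmoved. Now I'll push the flap up and back along an arc.

```bash
python3 - <<'E'
from h import *
H=np.r_[c+.057*h,.1487]
def T(s,zz): return H+np.r_[h*s,zz]-.0135*y   # TCP for the inner fingertip edge at (s,zz) from the hinge
ok=lambda p:arm.solve_ik(p,R) is not None
th=np.arange(.8,1.77,.12)
print([ok(T(-.09*np.cos(t),.09*np.sin(t))) for t in th])
arm.sleep(.1);b=F(8)
arm.move_l(T(-.115,.045))
for t in th:
    arm.move_l(T(-.09*np.cos(t),.09*np.sin(t)),feed=.06);f=F(3)-b;print(round(t,2),np.round(f,1))
    if np.linalg.norm(f)>7: break
arm.sleep(.5)
arm.move_l(T(-.05,.10));arm.move_l(T(-.13,.16));arm.move_l(T(-.2,.3),feed=.25)
arm.sleep(.3)
for n,(v,u) in {"scene":(90,180),"top":(110,130)}.items():
    im=arm.snapshot(n);cv2.imwrite(f"pics/{n}2.png",cv2.resize(im[v:v+120,u:u+150,::-1],None,fx=4,fy=4))
print(arm.current_t())
E
```

```text
[True, True, True, True, True, True, True, True, True]
0.8 [-0.2  0.1  0.1]
0.92 [-0.1 -0.2  0.3]
1.04 [-0.1 -0.5  0.6]
1.16 [-0.1 -0.1 -0.1]
1.28 [-0.6 -0.1  0.1]
1.4 [-0.5  0.5 -0.2]
1.52 [-0.5 -0.1  0.2]
1.64 [0.3 0.2 0.1]
1.76 [-0.7  0.   0.1]
23.8917
```

View pics/scene2.png

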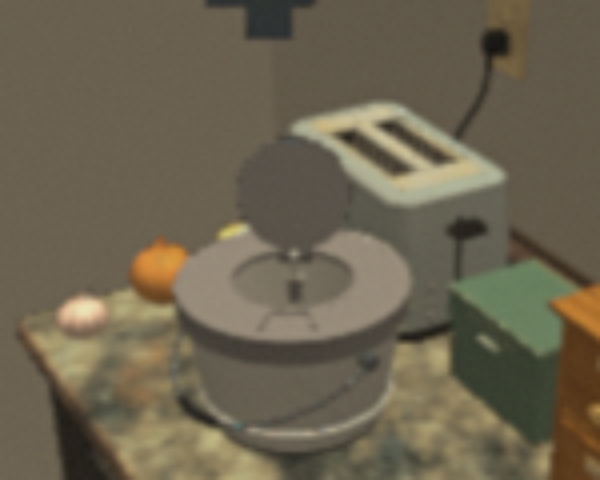

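View pics/top2.png

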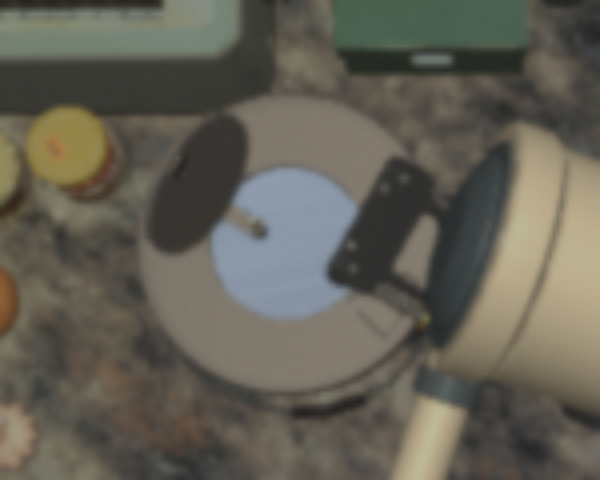

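The flap stands open, leaning back past upright: (293,195) in the scene crop, (198,183) in the top crop. The caddy's centre is still at about (202,171) in the full top picture, and the arm is well clear.

```bash
python3 -c "
from rig import arm
arm.sleep(.5);print(arm.current_dq());print(arm.sign_off())"
```

```text
[ 0.06796652 -0.07555082 -0.01202663 -0.07591126  0.10092562 -0.03126938]
the job is handed in; nothing more can be done
None
```

The job is handed in: I found the catch by touch and pressed it in. I then pushed the flap back until it stayed open past upright, with the caddy still in place and the things around it looking untouched in the pictures, at about 24 s of the 69 s allowed.

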